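Hang the battery work lamp on its keyhole stud

TASK

Hang the battery work lamp on the headed steel stud of the upright plywood board: slip the round hole of its keyhole plate over the stud's head until the plate lies against the board, slide the lamp down, still in hand, until it is fully home with the stud at the top of the slot, and only then let go so that it hangs there upright by itself. Feel your way, since the stud may stand a centimetre or so to either side in its slotted strip: do not force the plate against the stud or the board, and do not let the lamp drop on the stud. Leave the other things where they are.

Things in the scene. Friction and masses are not known exactly. Their poses are not given: they have to be found in the camera images.
- lamp: Loose battery work lamp, about 0.5 kg, standing on the bench. Origin: middle of the lower edge of the plate's back face; z up, the lamp lies to -x. Back plate upright, 60 wide (y), 130 tall, 4 thick (x -4..0). Keyhole in it: round hole 21 across centred 88 up; slot 11 wide runs up from it to a closed end 117 up. Swan neck; housing 124 wide at x -130..-164, height 42-120; battery under it.
- lamp_grip (a point): Middle of the level part of the lamp's neck, the place to grip: square tube 18 wide (y), 18 high, free from x -65 to -115. This point lies at x -82, y 0, z 108 mm in the lamp's frame. Pinch across y from above; nothing stands higher than 22 mm above it. Same axes as lamp.
- lamp_entry (a point): Centre of the keyhole's round hole on the back face of the plate: x 0, y 0, z 88 mm in the lamp's frame, same axes. Fully home, the stud's axis lies 25 mm above this point.
- board: Fixed plywood board standing upright on the bench, 360 wide (y), 225 high, 18 thick. Origin: lower edge of its face, at mid width; z up. The face is the plane x = 0 and looks to -x. It holds the stud (in its strip) at one side and the dowel at the other.
- mount: Steel strip 86 wide, 40 high, let flush into the board's face, with a level slot. Origin at its centre on the face; axes as the board's. The stud is bolted in the slot at the origin's height but anywhere within 14 mm of it along y (not measured). Stud, fixed, towards -x: neck 8 across, 7 long, then a flat round head 18 across, 5 thick, its rim bevelled by 1 mm. It fits the hole with 1.5 mm to spare all round.
- dowel: Plain wooden peg without a head, 12 across, standing 45 out of the board's face towards -x; origin at its root on the face, axes as the board's. Not for the lamp; 140 to 180 mm beside the strip.
- drill: Cordless drill standing on its battery, 115 x 75 foot, 216 high; origin under its foot. Leave alone.
- jig: Pocket-hole jig, 115 x 62 x 40, lying loose; origin at the centre of its underside. Leave alone.
- glue: Glue bottle, 60 across, 190 high, upright; origin under its foot. Leave alone.
- screws: Lidded jar of screws, 72 across, 75 high; origin under its foot. Leave alone.
Mind the look-alikes: they are no part of the job. What is shaped like the lamp but turquoise is not meant.

How it is judged (in metres and radians):
On the way, in this order (a step that is already met when the one before it is completed fails the run):
1. the plate is over the stud's head, behind it, with the stud still in the round hole (x of lamp_entry in the frame of mount above -0.0045 m and z of lamp_entry in the frame of mount between -0.01 and 0.01 m and y of lamp_entry in the frame of mount between -0.022 and 0.022 m), for 0.05 s.
2. the lamp is slid down to its home while still held, not dropped (x of lamp_entry in the frame of mount above -0.0055 m and z of lamp_entry in the frame of mount between -0.0285 and -0.0225 m and contact force between the fingers and lamp above 1 N), for 0.1 s.
At the end, for the whole second after the job is handed in: The lamp hangs still and upright (within 7 degrees) on the stud: the plate behind the head within 5.5 mm of the board's face, the round hole's centre 22.5 to 28.5 mm below the stud (25 is fully home) and within 18 mm of the strip's middle sideways (x of lamp_entry in the frame of mount above -0.0055 m and z of lamp_entry in the frame of mount between -0.0285 and -0.0225 m and y of lamp_entry in the frame of mount between -0.018 and 0.018 m and angle between lamp's own z axis and vertical below 0.12 rad and linear speed of lamp below 0.02 m/s); the robot touches nothing.
It fails at once if the lamp presses or strikes the stud with over 35 N (contact force between lamp and mount above 35 N).
It fails at once if the lamp presses or strikes the board with over 35 N (contact force between lamp and board above 35 N).
It fails at once if a bystander is moved by over 30 mm (distance of any of drill, jig, glue, screws from where it was at the start of the episode above 0.03 m).
It also fails if it takes over 61 s, if anything falls off the work surface, if the arm or the gripper's body presses on something with over 40 N, if the wrist force passes 120 N, or if a joint passes its speed limit or range.

ROBOT

A 6-joint arm with a two-finger parallel gripper is mounted at the origin on the work surface. World frame = base frame: x ahead of the robot, y to its left, z up, the work surface at z = 0. Lengths are in m, angles in degrees, forces in N, time in s.
With the tool pointing down it reaches from about 0.4 to 0.925 m from the base axis. Payload 3.4 kg.
Tool frame: the origin (TCP) lies midway between the tips of the shut fingers; the grasp point (between the pads) lies bot.grip_point_offset behind it (bot.grip_point_offset is the distance from the TCP to the grasp point, in m); z points along the fingers, y is the direction in which the jaws open and shut (so a half turn about z gives the same grasp; the last joint's range is limited). The gripper opens to 85 mm and grips with 20 to 120 N. Pads are 22 mm wide; open, the fingers measure 114 mm over their backs; the gripper's body (76 mm by 85 mm) begins 54 mm behind the grasp point. The pads swing forward as they close: fully open they stand 13 mm farther back than shut.
Start: joints at [-78.638, 17.578, 86.31, -0, 76.112, -4.211], TCP at [0.154, -0.554, 0.231] pointing down, gripper open.
Joint ranges: [-179.03, 179.03], [-60, 130.46], [8.19, 133.38], [-81.62, 261.62], [5.75, 156.47], [-153.77, 153.77]. Speed limits (degrees/s): [147.25, 147.25, 180, 180, 180, 180].

INTERFACE

Orientations are given as a 3x3 rotation matrix whose columns are the frame's x, y, z axes.
In Python, from station import bot, imaging, workorder gives the robot as it stands.
- The arm moves only by the tool step_arm, never from a script. Its argument "targets" is a list that holds one entry, the list of rows, each a list of 4 numbers: the shift along the world's x, y, z in units of 25 mm (1.0 is 25 mm), then the turn about the world's z in units of 5 degrees (1.0 is 5 degrees). In form: [[[x, y, z, roll], ...]]. A call has 1 to 10 rows; each row shifts and turns the commanded pose from where the row before left it; what a row does not reach is not made up. A row lasts 1/12 s, in which the tool goes at most 41.7 mm and 7.16 degrees, less where a joint would pass 70% of its speed; a pose out of reach is approached as far as the arm can. A call is refused whole if a number of a shift passes 1 or a number of a turn 1, either way. A call with a gripper value outside its range is refused whole. "jaw" is the gripper's target within -1 to 1 (fully open at 1, half-way at 0, shut at -1), set as the call begins (left out, the last holds). The fingers move at their own pace and stop on an object; "grip_force" is the grip in N (left out, the last holds). Time passes only in rows, so rows that do not move let the fingers close. It gives the time, the measured TCP pose, the force and the opening at its end, in the units of the state.
- bot.get_state(): the state, without advancing time (a new reading comes with each control period).
- imaging.snapshot(name): name is "scene" or "top" or "wrist"; returns the picture (384x512x3 uint8, blue, green, red); there is no depth.
- imaging.get_calibration(name): a dict with "vfov" (degrees; the focal length in pixels is half the picture's height over the tangent of half this angle, whatever the lens; pixels are square), "cx", "cy" (the principal point, pixels), "D" ([k1, k2, p1, p2, k3] as OpenCV has them; the pictures are not rectified), "pose" (4x4, takes a point from camera to world coordinates). Camera axes: x right, y up, looking along -z (the intrinsics and any distortion apply to the point x, -y, -z); pixel columns grow to the right and rows downward; lengths in m; the calibration is good to about 2 mm. A picture is of the moment at which its call begins: read the wrist's pose just before it. get_calibration takes no time and is no camera call; for the wrist camera it gives the pose at the moment of the call.
- workorder.hand_in(): hands the job in, once; it reports no verdict.
The state is a dict: "time": time; "qpos": joint angles; "qvel": joint speeds; "joint_efforts": joint torques, N m; "tcp_pos": TCP position; "ee_rot": TCP orientation; "wrist_force": force on the tool from outside, world axes, zero at the start; "moment": the same for the moment, N m; "opening": finger opening in m.
Only numpy, scipy, OpenCV 4.12 (cv2) and the standard library are available. Lean on these libraries where they do the work, as an engineer would, in place of code of your own. Each camera call takes 0.05 s, during which the arm holds its last target. There are 200 camera calls.

## Working session

There is one attempt and no reset: what is moved stays moved. The work goes in short steps, Python scripts to look and compute and a tool call to move; the robot and the scene stay as the last step left them, time stands still between calls to the robot, and variables do not carry over. Pictures are saved under pics/ and viewed, about 8 in all and at most 12, crops included, and the job is handed in when it is done.

Besides the shell and the picture viewer there is one more tool, called after "Call:" in YAML: its name, and indented under it one key for each argument. step_arm: Moves the arm, as the interface text tells. Its arguments: {"type":"object","properties":{"targets":{"type":"array"},"jaw":{"type":"number"},"grip_force":{"type":"number"}},"required":["targets"]}

```bash
mkdir -p pics
cat > h.py <<'E'
import numpy as np, cv2
from station import bot, imaging, workorder
def K(c,h=384):
    f=h/2/np.tan(np.radians(c['vfov'])/2); return np.array([[f,0,c['cx']],[0,f,c['cy']],[0,0,1.]])
def ray(c,px):
    u=cv2.undistortPoints(np.array([[px]],float),K(c),np.array(c['D'],float))[0,0]
    P=np.array(c['pose']); d=P[:3,:3]@np.array([u[0],-u[1],-1.]); return P[:3,3],d
def onplane(c,px,ax,val):
    o,d=ray(c,px); return o+d*(val-o[ax])/d[ax]
def tri(obs):
    A=np.zeros((3,3));b=np.zeros(3)
    for c,px in obs:
        o,d=ray(c,px); d=d/np.linalg.norm(d); M=np.eye(3)-np.outer(d,d); A+=M;b+=M@o
    return np.linalg.solve(A,b)
def proj(c,p):
    P=np.array(c['pose']); q=P[:3,:3].T@(np.array(p,float)-P[:3,3]); q=q*[1,-1,-1]
    return cv2.projectPoints(q.reshape(1,3),np.zeros(3),np.zeros(3),K(c),np.array(c['D'],float))[0][0,0]
E
python3 - <<'E'
from h import *
for n in ("scene","top"):
    im=imaging.snapshot(n); cv2.imwrite(f"pics/{n}0.png",im)
    c=imaging.get_calibration(n); print(n,np.round(c['pose'],3).tolist(),c['vfov'],c['D'])
a=cv2.imread("pics/scene0.png");b=cv2.imread("pics/top0.png")
cv2.imwrite("pics/s0.png",cv2.resize(a,None,fx=1.5,fy=1.5,interpolation=3));cv2.imwrite("pics/t0.png",cv2.resize(b,None,fx=1.5,fy=1.5,interpolation=3))
s=bot.get_state();print(s,bot.grip_point_offset)
E
```

```text
scene [[-0.511, -0.527, 0.68, 1.3], [0.86, -0.313, 0.403, 0.536], [0.001, 0.79, 0.613, 0.82], [0.0, 0.0, 0.0, 1.0]] 53.216678055215446 [-0.03981254  0.          0.          0.          0.        ]
top [[-0.017, 0.99, -0.137, 0.396], [-1.0, -0.014, 0.019, 0.089], [0.017, 0.137, 0.99, 1.183], [0.0, 0.0, 0.0, 1.0]] 48.162074625077636 [-0.10637922  0.          0.          0.          0.        ]
{'time': 0.1, 'qpos': array([-7.86357790e+01,  1.76183267e+01,  8.63786803e+01, -2.27713578e-04,
        7.61133858e+01, -4.21169618e+00]), 'qvel': array([-0.01774806, -0.09354964, -0.06998034,  0.04809606,  0.00639046,
        0.03126382]), 'joint_efforts': array([-3.00288946e-05, -4.58528781e+01, -2.52608067e+01, -6.88622799e-05,
        5.61191817e-03, -9.73737571e-06]), 'tcp_pos': array([ 0.15423519, -0.55323741,  0.23045468]), 'ee_rot': array([[ 9.63275284e-01,  2.68515510e-01, -3.83432624e-04],
       [ 2.68515749e-01, -9.63273444e-01,  1.88818142e-03],
       [ 1.37655532e-04, -1.92179619e-03, -9.99998144e-01]]), 'wrist_force': array([-0.47518194, -0.86000954,  0.77496448]), 'moment': array([0.01959813, 0.000114  , 0.01153037]), 'opening': 0.08565011120558845} 0.0187
```

View pics/s0.png

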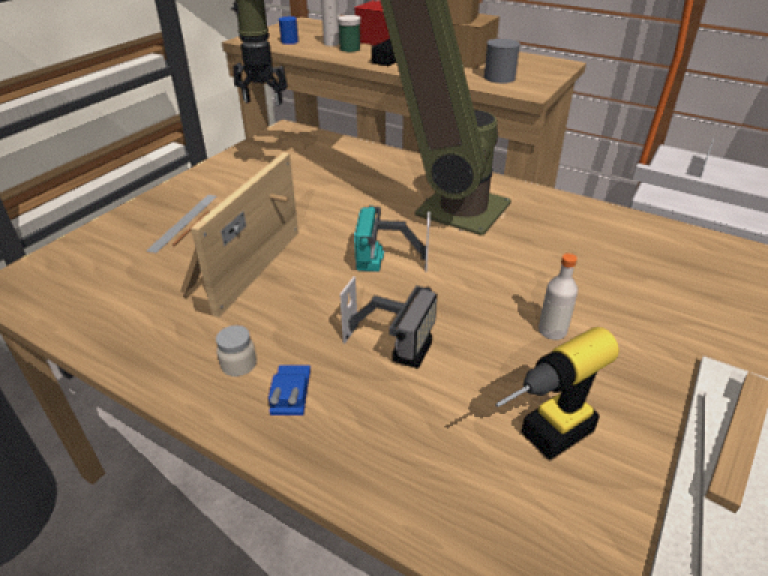

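View pics/t0.png

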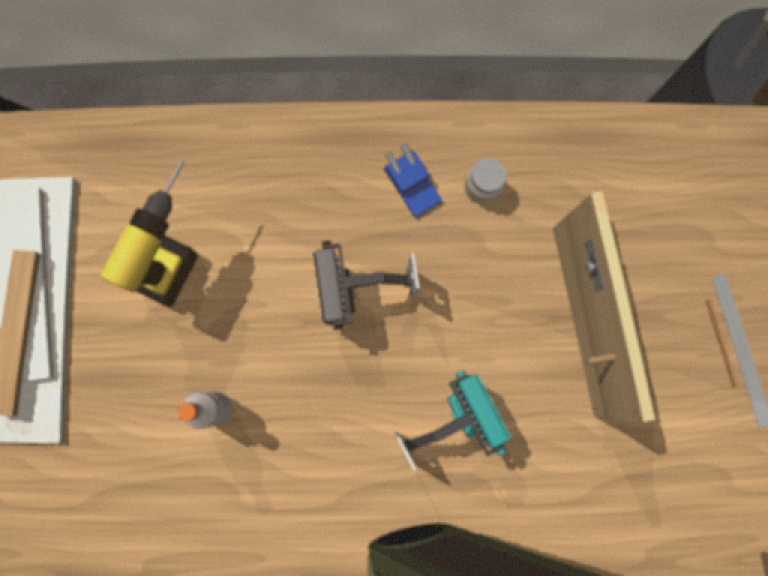

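The grey lamp (top view 370,280; scene 390,320) fits the description. The turquoise one (top 460,420; scene 390,235) is the decoy. The board is at top (605,310), with the stud at about (592,265) and the dowel at about (603,358). I'll enlarge both views to confirm.

Run:
```python
from h import *
a=cv2.imread("pics/scene0.png");b=cv2.imread("pics/top0.png")
def crop(im,x,y,w,h,f): return cv2.resize(im[y:y+h,x:x+w],None,fx=f,fy=f,interpolation=cv2.INTER_CUBIC)
# scene: x120-300,y95-255 ; top x200-440,y120-285
A=crop(a,115,95,190,150,4); cv2.imwrite("pics/s1.png",A)
B=crop(b,200,120,240,180,3.3333); cv2.imwrite("pics/t1.png",B); print(A.shape,B.shape)
```

```text
(600, 760, 3) (600, 800, 3)
```

View pics/s1.png

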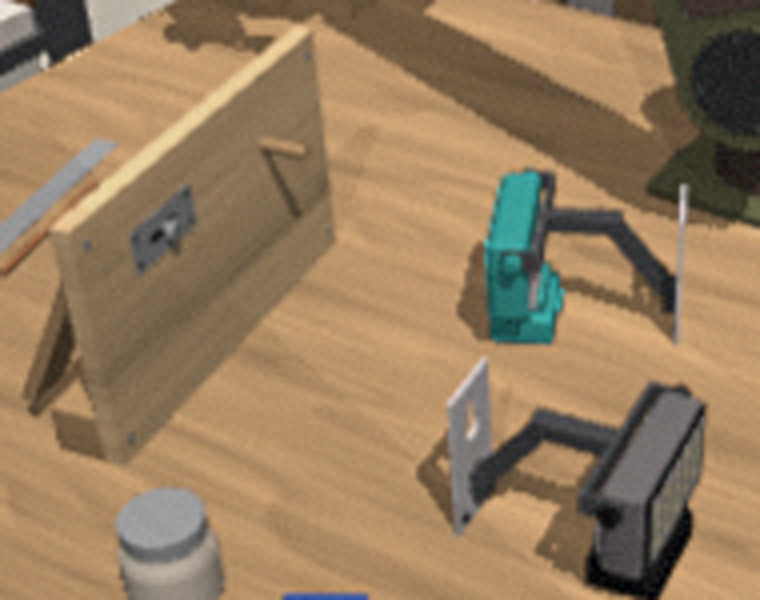

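View pics/t1.png

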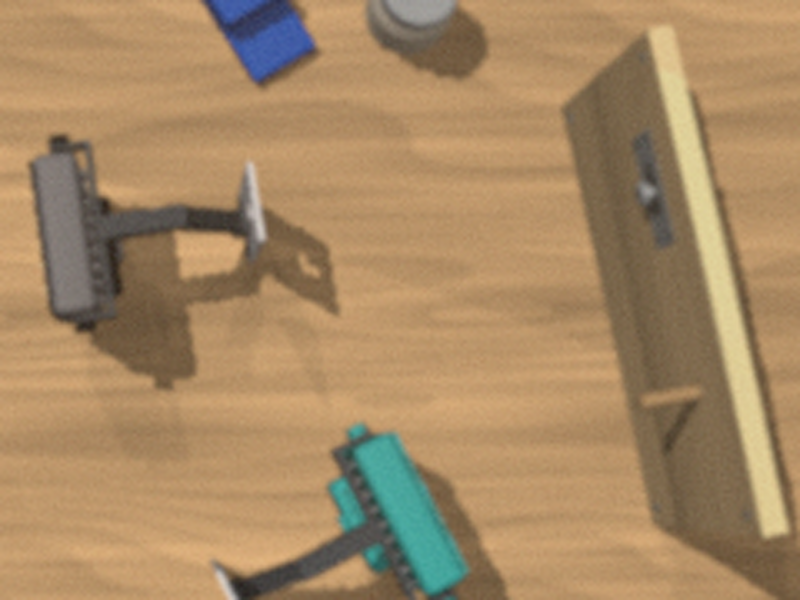

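```bash
cat > m.py <<'E'
from h import *
cs=imaging.get_calibration("scene");ct=imaging.get_calibration("top")
S=lambda x,y:((x+.5)/4+115-.5,(y+.5)/4+95-.5)
T=lambda x,y:((x+.5)/3.3333+200-.5,(y+.5)/3.3333+120-.5)
E
python3 - <<'E'
from m import *
r=lambda n,v:print(n,np.round(v,4))
for n,t,s in [("board top far-left",(650,32),(60,238)),("board top right",(765,535),(312,34)),("stud head",(647,192),(170,230)),("mount strip",(654,190),(163,230)),("dowel tip",(643,401),(264,146)),
  ("board bot L",(565,108),(120,462)),("board bot R",(657,523),(335,238)),("plate top L",(250,163),(450,404)),("plate top R",(262,241),(487,360)),("neck bend",(183,215),(540,415))]:
    r(n,tri([(ct,T(*t)),(cs,S(*s))]))
for n,t in [("bt1",(650,32)),("bt2",(765,535))]: r(n+"z.225",onplane(ct,T(*t),2,.225))
for n,t in [("bb1",(565,108)),("bb2",(657,523))]: r(n+"z0",onplane(ct,T(*t),2,0))
for n,s in [("bb1",(120,462)),("bb2",(335,238))]: r(n+"z0 scene",onplane(cs,S(*s),2,0))
for n,t in [("pt1",(250,163)),("pt2",(262,241))]: r(n+"z.13",onplane(ct,T(*t),2,.13))
for n,t in [("h1",(33,160)),("h2",(58,318)),("h3",(102,310)),("h4",(78,150))]: r(n+"z.12",onplane(ct,T(*t),2,.12))
for n,t in [("neckA",(120,222)),("neckB",(182,215))]: r(n+"z.117",onplane(ct,T(*t),2,.117))
E
```

```text
board top far-left [ 0.6901 -0.2619  0.2202]
board top right [ 0.3355 -0.3171  0.2229]
stud head [ 0.5833 -0.2684  0.1671]
mount strip [ 0.585  -0.2743  0.1661]
dowel tip [ 0.4399 -0.2707  0.1684]
board bot L [ 0.6878 -0.2597  0.0052]
board bot R [ 0.3352 -0.3172  0.0063]
plate top L [0.6155 0.0208 0.1315]
plate top R [0.5565 0.0132 0.1295]
neck bend [0.5787 0.0722 0.1171]
bt1z.225 [ 0.6878 -0.259   0.225 ]
bt2z.225 [ 0.3366 -0.3181  0.225 ]
bb1z0 [ 0.6888 -0.2609  0.    ]
bb2z0 [ 0.3357 -0.3208  0.    ]
bb1z0 scene [ 0.684  -0.2651  0.    ]
bb2z0 scene [ 0.3273 -0.3221  0.    ]
pt1z.13 [0.6164 0.0198 0.13  ]
pt2z.13 [0.557  0.0122 0.13  ]
h1z.12 [0.6231 0.1834 0.12  ]
h2z.12 [0.5027 0.1649 0.12  ]
h3z.12 [0.5082 0.1321 0.12  ]
h4z.12 [0.6303 0.1493 0.12  ]
neckAz.117 [0.575  0.1181 0.117 ]
neckBz.117 [0.5797 0.0712 0.117 ]
```

The second crop confirms it. The grey lamp's keyhole plate (hole at 472,415 in the scene crop) faces the board. The stud and strip are at scene crop (165,230), and the dowel is on the other side. The grip point works out to about (0.575, 0.094, 0.108), lamp yaw about -82°, board yaw about -80.6°. I'll move off now and pass near the stud for a close look on the way.

Call:
step_arm:
  targets:
    - [[0,0,1,0],[0,0,1,0],[0,0,1,0],[1,1,0,1],[1,1,0,1],[1,1,0,1],[1,1,0,1],[1,1,0,1],[1,1,0,1],[1,1,0,1]]
  jaw: 1

```text
time: 0.93
tcp_pos: [0.33, -0.3773, 0.306]
ee_rot: [[0.632, 0.775, -0.0], [0.775, -0.632, 0.001], [0.0, -0.001, -1.0]]
wrist_force: [1.1, -0.4, -1.1]
opening: 0.085
```

Call:
step_arm:
  targets:
    - [[1,1,0,1],[1,1,0,1],[1,1,0,1],[1,1,0,1],[1,1,0,1],[1,1,0,1],[1,1,0,1],[1,1,0,1],[1,1,0,1],[0,0,0,0.5]]

```text
time: 1.77
tcp_pos: [0.5584, -0.1492, 0.3054]
ee_rot: [[-0.149, 0.989, 0.002], [0.989, 0.149, 0.003], [0.003, 0.003, -1.0]]
wrist_force: [-0.1, -1.4, 0.8]
opening: 0.0852
```

Run:
```python
from m import *
c=imaging.get_calibration("wrist");im=imaging.snapshot("wrist");cv2.imwrite("pics/w1.png",im)
import pickle;pickle.dump(c,open("w1.pkl","wb"))
print(np.round(c['pose'],3).tolist(),c['vfov'],c['cx'],c['cy'],c['D'],bot.get_state()['tcp_pos'])
print(proj(c,(.5833,-.2684,.1671)),proj(c,(.575,.094,.108)))
```

```text
[[0.989, -0.142, -0.048, 0.547], [0.15, 0.942, 0.3, -0.072], [0.003, -0.303, 0.953, 0.446], [0.0, 0.0, 0.0, 1.0]] 63.74678382197489 255.6535931170761 189.6447634749527 [0.01501576 0.         0.         0.         0.        ] [ 0.55624043 -0.1511382   0.30534951]
[261.52213613 289.45514838] [ 315.19525992 -101.72652575]
```

View pics/w1.png

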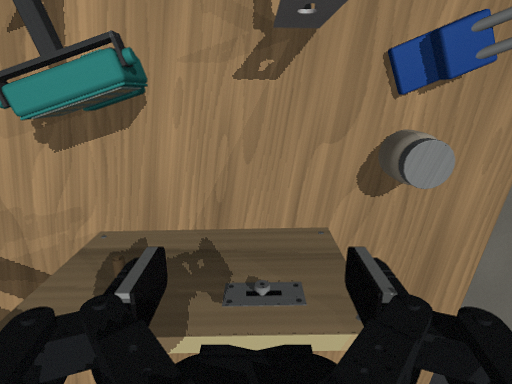

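The wrist view shows the strip at about (264,294) and the stud head at about (262,288). I'll step closer for a sharper fix.

Call:
step_arm:
  targets:
    - [[0.5,0.7,-1,0],[0.5,0.7,-1,0],[0,0.7,-1,0],[0,0,0,0],[0,0,0,0]]

```text
time: 2.23
tcp_pos: [0.5775, -0.101, 0.2294]
ee_rot: [[-0.141, 0.99, -0.005], [0.99, 0.141, 0.001], [0.001, -0.005, -1.0]]
wrist_force: [1.1, 0.8, -0.5]
opening: 0.0853
```

Run:
```python
from m import *
c=imaging.get_calibration("wrist");im=imaging.snapshot("wrist");cv2.imwrite("pics/w2.png",im)
import pickle;pickle.dump(c,open("w2.pkl","wb"))
u,v=np.round(proj(c,(.5833,-.2684,.1671))).astype(int);print(u,v,bot.get_state()['tcp_pos'])
x,y=u-50,v-38; print(x,y)
w2=cv2.resize(im[y:y+76,x:x+100],None,fx=7,fy=7,interpolation=2)
a=cv2.imread("pics/w1.png");w1=cv2.resize(a[265:319,212:316],None,fx=7,fy=7,interpolation=2)
cv2.imwrite("pics/w2c.png",w2)
```

```text
235 388 [ 0.57877126 -0.10200251  0.23113357]
185 350
```

View pics/w2c.png

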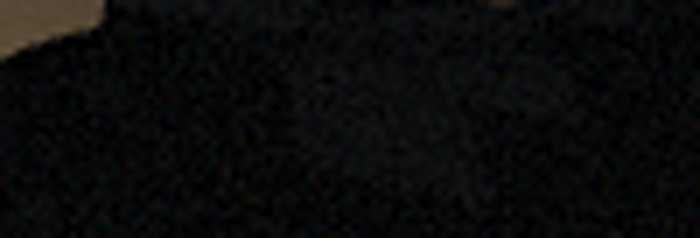

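That crop shows only the gripper's own body (I got the camera offset wrong). I'll use a crop of the earlier wrist picture instead.

Run:
```python
import cv2
a=cv2.imread("pics/w1.png");cv2.imwrite("pics/w1c.png",cv2.resize(a[270:315,215:315],None,fx=8,fy=8,interpolation=cv2.INTER_CUBIC))
```

```text
(no output)
```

View pics/w1c.png

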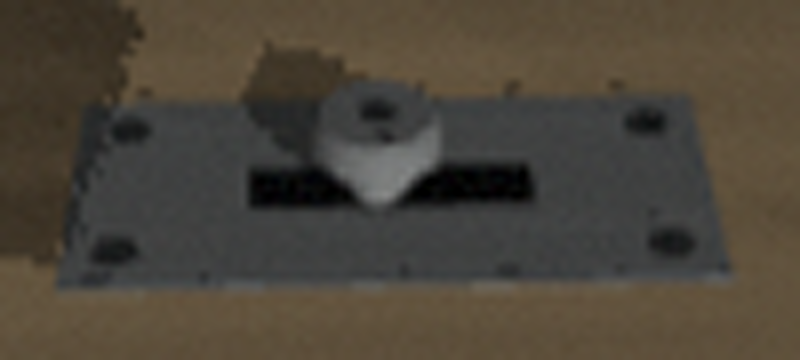

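Run:
```python
from m import *
import pickle
w=pickle.load(open("w1.pkl","rb"));W=lambda x,y:((x+.5)/8+214.5,(y+.5)/8+269.5)
r=lambda n,v:print(n,np.round(v,4))
head=tri([(w,W(377,111)),(ct,T(647,192)),(cs,S(171,231))]);r("head3",head)
r("head w+t",tri([(w,W(377,111)),(ct,T(647,192))]));r("head w+s",tri([(w,W(377,111)),(cs,S(171,231))]))
mc=tri([(w,W(393,182)),(ct,T(655,190)),(cs,S(163,229))]);r("strip3",mc)
yw=np.radians(-80.65);X=np.array([np.cos(yw),np.sin(yw),0]);Y=np.array([-X[1],X[0],0])
# face plane in several
pts=dict(bt1=(.6878,-.259,0),bt2=(.3366,-.3181,0),bb1=(.6888,-.2609,0),bb2=(.3357,-.3208,0),sb1=(.684,-.2651,0),sb2=(.3273,-.3221,0),strip=mc,head=head)
for n,p in pts.items(): print(n,"d",round(np.dot(p,X),4),"y",round(np.dot(p,Y),4))
d=np.dot(mc,X)
def hit(c,px,dd):
    o,v=ray(c,px); return o+v*(dd-o@X)/(v@X)
for dd in (.364,.367,.370):
    q=[hit(w,W(x,y),dd) for x,y in [(85,100),(695,97),(733,280),(60,288),(393,182)]]
    print(dd,[np.round([p@Y,p[2]],4).tolist() for p in q],"head",[np.round([p@Y,p[2]],4).tolist() for p in [hit(w,W(377,111),dd-.012)]])
    for c,h,s in ((ct,T(647,192),T(655,190)),(cs,S(171,231),S(163,229))):
        p=hit(c,h,dd-.012);m=hit(c,s,dd);print("   other head",np.round([p@Y,p[2]],4),"strip",np.round([m@Y,m[2]],4))
```

```text
head3 [ 0.5831 -0.2668  0.165 ]
head w+t [ 0.5866 -0.2769  0.1444]
head w+s [ 0.5833 -0.264   0.1661]
strip3 [ 0.5854 -0.2736  0.1668]
bt1 d 0.3673 y 0.6366
bt2 d 0.3686 y 0.2804
bb1 d 0.3693 y 0.6373
bb2 d 0.3711 y 0.2791
sb1 d 0.3727 y 0.6318
sb2 d 0.371 y 0.2706
strip d 0.3651 y 0.5332
head d 0.358 y 0.532
0.364 [[0.4915, 0.1465], [0.577, 0.1476], [0.5762, 0.1864], [0.492, 0.1864], [0.5342, 0.166]] head [[0.5322, 0.1674]]
   other head [0.5295 0.1898] strip [0.5318 0.1745]
   other head [0.539  0.1718] strip [0.5333 0.1676]
0.367 [[0.491, 0.1421], [0.5778, 0.1432], [0.5769, 0.1826], [0.4915, 0.1826], [0.5343, 0.1618]] head [[0.5322, 0.1631]]
   other head [0.5305 0.1818] strip [0.5328 0.1667]
   other head [0.5352 0.1689] strip [0.5296 0.1647]
0.37 [[0.4904, 0.1377], [0.5785, 0.1388], [0.5776, 0.1788], [0.491, 0.1787], [0.5344, 0.1577]] head [[0.5323, 0.1587]]
   other head [0.5315 0.1739] strip [0.5338 0.1589]
   other head [0.5315 0.166 ] strip [0.5259 0.1618]
```

Head and strip agree: along the board, the stud is about 2 mm on the -y side of the strip's middle. The height is still ±4 mm, so I'll take one steep wrist view for parallax.

Call:
step_arm:
  targets:
    - [[0,0,1,0],[0,0,1,0],[0,-1,0.5,0],[0,-1,0,0],[0,-1,0,0],[0,-1,0,0],[0,-1,0,0],[0,-1,0,0],[0,-1,0,0],[0,-1,0,0]]

```text
time: 3.12
tcp_pos: [0.579, -0.3047, 0.2964]
ee_rot: [[-0.138, 0.99, 0.003], [0.99, 0.138, -0.003], [-0.003, 0.003, -1.0]]
wrist_force: [0.3, -0.5, 0.0]
opening: 0.0857
```

Call:
step_arm:
  targets:
    - [[0,0,0,0],[0,0,0,0],[0,0,0,0]]

```text
time: 3.37
tcp_pos: [0.5791, -0.3024, 0.2952]
ee_rot: [[-0.138, 0.99, 0.002], [0.99, 0.138, -0.001], [-0.001, 0.002, -1.0]]
wrist_force: [0.2, 0.2, -0.5]
opening: 0.0852
```

Run:
```python
from m import *
c=imaging.get_calibration("wrist");im=imaging.snapshot("wrist");cv2.imwrite("pics/w3.png",im)
import pickle;pickle.dump(c,open("w3.pkl","wb"))
u,v=np.round(proj(c,(.583,-.268,.165))).astype(int);print(u,v,bot.get_state()['tcp_pos'])
x,y=max(0,u-65),max(0,min(v-45,384-90)); print(x,y)
cv2.imwrite("pics/w3c.png",cv2.resize(im[y:y+90,x:x+130],None,fx=6,fy=6,interpolation=cv2.INTER_CUBIC))
```

```text
265 144 [ 0.57915376 -0.30164606  0.29504149]
200 99
```

View pics/w3c.png

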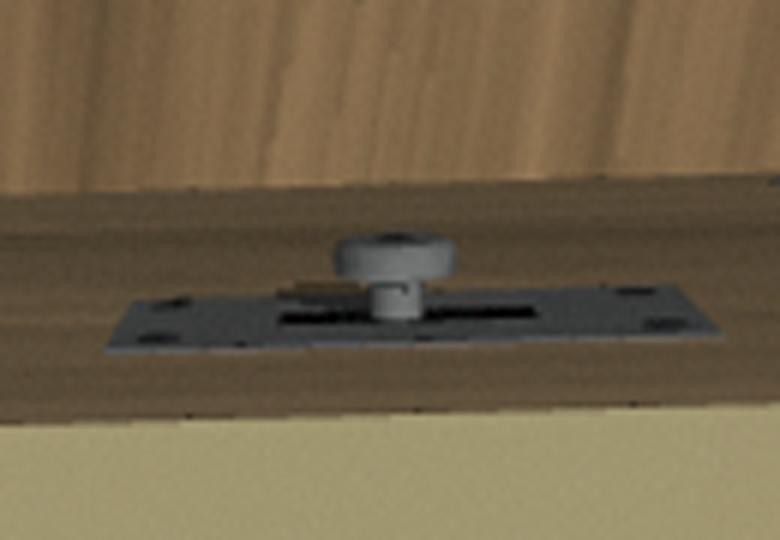

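The steep crop shows the headed stud (head front centre about 394,238), the strip corners, and the board's top and bottom edges, all clearly.

Run:
```python
from m import *
import pickle
w=pickle.load(open("w1.pkl","rb"));W=lambda x,y:((x+.5)/8+214.5,(y+.5)/8+269.5)
v=pickle.load(open("w3.pkl","rb"));V=lambda x,y:((x+.5)/6+199.5,(y+.5)/6+98.5)
r=lambda n,p:print(n,np.round(p,4))
a,b=onplane(v,V(0,426),2,.225),onplane(v,V(780,404),2,.225);r("top",[a,b]);print("yaw",np.degrees(np.arctan2(*(b-a)[[1,0]])))
a2,b2=onplane(v,V(0,195),2,0),onplane(v,V(780,175),2,0);print("yaw bot",np.degrees(np.arctan2(*(b2-a2)[[1,0]])))
yw=np.radians(-80.6);X=np.array([np.cos(yw),np.sin(yw),0]);Y=np.array([-X[1],X[0],0])
print("d",a@X,b@X,a2@X,b2@X)
h=tri([(w,W(377,111)),(v,V(394,238))]);r("head",h);print("head d,y",h@X,h@Y)
for A,B in [((85,100),(133,302)),((695,97),(676,288)),((733,280),(723,337)),((60,288),(107,351)),((130,128),(173,303)),((646,121),(634,291)),((672,240),(663,324)),((113,250),(157,339))]:
    p=tri([(w,W(*A)),(v,V(*B))]);print(np.round([p@X,p@Y,p[2]],4))
```

```text
top [[ 0.5369 -0.2828  0.225 ]
 [ 0.6268 -0.2676  0.225 ]]
yaw 9.617853812981133
yaw bot 9.415157385921344
d 0.3667044107658562 0.36635779066093127 0.3672827407588994 0.3672347969043715
head [ 0.5827 -0.2634  0.1637]
head d,y 0.35506856449728574 0.5318144116489918
[0.3674 0.4906 0.1421]
[0.3671 0.5771 0.1438]
[0.3669 0.5764 0.1834]
[0.3667 0.4913 0.1835]
[0.3662 0.4977 0.1507]
[0.3661 0.5693 0.1507]
[0.3663 0.5695 0.1761]
[0.3666 0.4975 0.1763]
```

The two wrist views agree to within a millimetre:
- **Board face:** d = 0.3668, yaw 9.5°.
- **Stud:** y = 0.5317, z ≈ 0.163, with the head front 12 mm off the face.

Now the grasp.

Call:
step_arm:
  targets:
    - [[0,1,0,0],[0,1,0,0],[0,1,0,0],[0,1,0,0],[0,1,0,0],[0,1,0,0],[0,1,0,0],[0,1,0,0],[0,1,0,0],[0,1,0,0]]

```text
time: 4.25
tcp_pos: [0.5788, -0.0491, 0.2946]
ee_rot: [[-0.142, 0.99, 0.001], [0.99, 0.142, -0.0], [-0.0, 0.001, -1.0]]
wrist_force: [-0.6, -0.2, -0.2]
opening: 0.0855
```

Call:
step_arm:
  targets:
    - [[0,1,0,0],[0,1,0,0],[0,1,0,0],[0,1,0,0],[0,1,0,0],[-0.15,0.85,0,0],[0,0,-1,0],[0,0,-1,0],[0,0,-1,0],[0,0,0,0]]

```text
time: 5.08
tcp_pos: [0.5714, 0.0958, 0.2146]
ee_rot: [[-0.142, 0.99, -0.009], [0.99, 0.142, -0.001], [0.001, -0.009, -1.0]]
wrist_force: [-0.5, 0.1, -1.0]
opening: 0.0853
```

Run:
```python
from m import *
c=imaging.get_calibration("wrist");im=imaging.snapshot("wrist");cv2.imwrite("pics/w4.png",im)
import pickle;pickle.dump(c,open("w4.pkl","wb"))
print(bot.get_state()['tcp_pos'],proj(c,(.575,.094,.117)))
cv2.imwrite("pics/w4b.png",cv2.resize(im,None,fx=1.5,fy=1.5))
```

```text
[0.57291516 0.09561231 0.21693084] [260.42969068 194.33368324]
```

View pics/w4b.png

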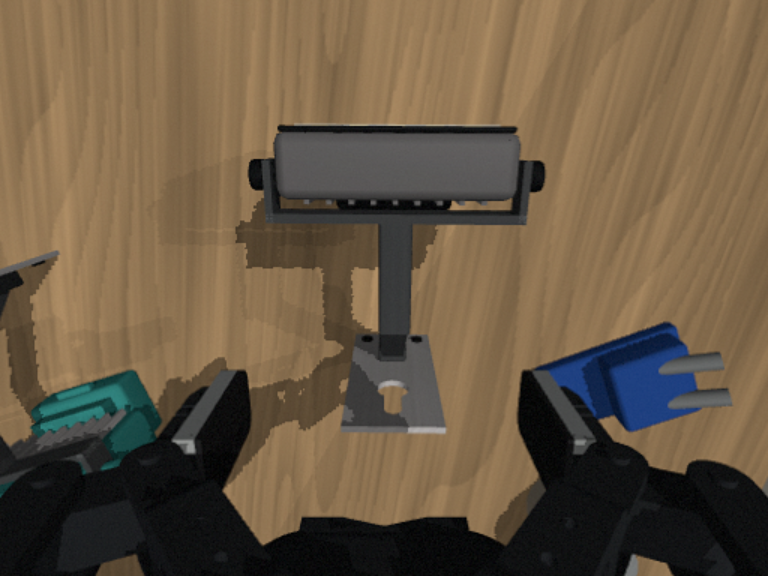

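The lamp lies squarely in view: neck at about (395,280), keyhole at (392,395), plate top edge (341–446, 432).

Run:
```python
from m import *
import pickle
c=pickle.load(open("w4.pkl","rb"));W=lambda x,y:((x+.5)/1.5-.5,(y+.5)/1.5-.5)
a=onplane(c,W(341,432),2,.13);b=onplane(c,W(446,432),2,.13)
print(a,b,np.linalg.norm(b-a),"yaw",np.degrees(np.arctan2(*(b-a)[[1,0]])))
h1=onplane(c,W(275,138),2,.12);h2=onplane(c,W(519,138),2,.12);print(h1,h2,"yaw",np.degrees(np.arctan2(*(h2-h1)[[1,0]])))
n1=onplane(c,W(395.5,225),2,.117);print("neck",n1)
yw=np.arctan2(*(b-a)[[1,0]])-np.pi/2;o=(a+b)/2;X=np.array([np.cos(yw),np.sin(yw),0]);print("grip",o-.082*X)
```

```text
[0.55861782 0.0109325  0.13      ] [0.61758403 0.01983726 0.13      ] 0.059634793927459864 yaw 8.58761229390915
[0.50768707 0.16457509 0.12      ] [0.62437384 0.18139108 0.12      ] yaw 8.200561866963263
neck [0.57196983 0.13050375 0.117     ]
grip [0.57585655 0.09646555 0.13      ]
```

Call:
step_arm:
  targets:
    - [[0.12,0,-1,0],[0,0,-1,0],[0,0,-1,0],[0,0,-1,0],[0,0,-0.6,0],[0,0,-0.5,0],[0,0,0,0],[0,0,0,0]]

```text
time: 5.8
tcp_pos: [0.5795, 0.0951, 0.0926]
ee_rot: [[-0.141, 0.99, 0.001], [0.99, 0.141, 0.0], [-0.0, 0.001, -1.0]]
wrist_force: [0.3, -0.1, 0.4]
opening: 0.0849
```

Call:
step_arm:
  targets:
    - [[0,0,0,0],[0,0,0,0],[0,0,0,0],[0,0,0,0],[0,0,0,0],[0,0,0,0],[0,0,0,0],[0,0,0,0],[0,0,0,0],[0,0,0,0]]
  jaw: -1
  grip_force: 70

```text
time: 6.63
tcp_pos: [0.5778, 0.0947, 0.0917]
ee_rot: [[-0.14, 0.99, -0.001], [0.99, 0.14, -0.0], [0.0, -0.001, -1.0]]
wrist_force: [-3.1, -0.4, 5.4]
opening: 0.0168
```

Run:
```python
from m import *
s=bot.get_state()
for k in('time','tcp_pos','ee_rot','wrist_force','moment','opening'):print(k,np.round(s[k],4).tolist())
```

```text
time 6.6333
tcp_pos [0.5778, 0.0947, 0.0917]
ee_rot [[-0.1402, 0.9901, -0.0011], [0.9901, 0.1402, -0.0001], [0.0, -0.0012, -1.0]]
wrist_force [-3.1316, -0.4233, 5.4294]
moment [-0.0838, 0.476, -0.1309]
opening 0.0168
```

Gripped (opening 16.8 mm). I'll lift clear of the decoy, traverse and turn to the board's yaw.

Call:
step_arm:
  targets:
    - [[0,0,0.4,0],[0,0,0.8,0],[0,0,1,0],[0,0,1,0],[0,0,1,0],[0,0,1,0],[0,-0.5,0.8,0.1],[0,-0.8,0,0.18],[0,-0.8,0,0],[0,-0.8,0,0]]

```text
time: 7.47
tcp_pos: [0.5781, 0.0217, 0.2414]
ee_rot: [[-0.166, 0.986, -0.0], [0.986, 0.166, -0.001], [-0.0, -0.001, -1.0]]
wrist_force: [-0.3, -0.3, -5.9]
opening: 0.0168
```

Call:
step_arm:
  targets:
    - [[0,-0.8,0,0],[0,-0.8,0,0],[0,-0.8,0,0],[0,-0.8,0,0],[-0.2,-0.8,-0.3,0],[-0.2,-0.8,-0.6,0],[-0.1,-0.8,-0.8,0],[0,-0.6,-0.8,0],[0,0,-0.4,0],[0,0,0,0]]

```text
time: 8.3
tcp_pos: [0.5634, -0.1328, 0.1653]
ee_rot: [[-0.163, 0.987, -0.007], [0.987, 0.163, 0.002], [0.003, -0.007, -1.0]]
wrist_force: [-0.6, 0.4, -6.7]
opening: 0.0165
```

```bash
cat > st.py <<'E'
from m import *
yw=np.radians(-80.5);X=np.array([np.cos(yw),np.sin(yw),0]);Y=np.array([-X[1],X[0],0])
s=bot.get_state()
for k in('time','tcp_pos','wrist_force','moment','opening'):print(k,np.round(s[k],4).tolist())
R=np.array(s['ee_rot']);print('yaw tool y',np.degrees(np.arctan2(R[1,1],R[0,1])),'tilt',np.round(R[:,2],3))
t=s['tcp_pos'];print('tcp d %.4f y %.4f z %.4f | entry d %.4f z %.4f'%(t@X,t@Y,t[2],t@X+.080,t[2]-.0037))
h=np.array([.5827,-.2634,.1637]);print('head d,y',h@X,h@Y,'force d,y,z',s['wrist_force']@X,s['wrist_force']@Y,s['wrist_force'][2])
E
cat >> st.py <<'E'
import sys
if len(sys.argv)>1:
    for n in("scene","top"): cv2.imwrite(f"pics/{n}{sys.argv[1]}.png",imaging.snapshot(n))
E
python3 st.py 2; python3 st.py
```

```text
time 8.3
tcp_pos [0.5634, -0.1328, 0.1653]
wrist_force [-0.6047, 0.415, -6.6592]
moment [-0.2361, 0.0007, 0.0182]
opening 0.0165
yaw tool y 9.368897301372227 tilt [-0.007  0.002 -1.   ]
tcp d 0.2239 y 0.5338 z 0.1653 | entry d 0.3039 z 0.1616
head d,y 0.3559608673799236 0.5312350806320423 force d,y,z -0.5090861297486062 -0.5279474853016999 -6.659200542565657
time 8.4
tcp_pos [0.5657, -0.1321, 0.1683]
wrist_force [0.3528, 0.5252, -4.4111]
moment [-0.2518, -0.0596, 0.0186]
opening 0.0166
yaw tool y 9.464953162829918 tilt [-0.002  0.001 -1.   ]
tcp d 0.2237 y 0.5361 z 0.1683 | entry d 0.3037 z 0.1646
head d,y 0.3559608673799236 0.5312350806320423 force d,y,z -0.4597529441603997 0.4346335783738716 -4.411084960725635
```

Run:
```python
from m import *
import pickle
cm={1:(.554,-.154,.306),2:(.579,-.1015,.231),3:(.579,-.3015,.2935),4:(.57525,.09475,.2185)}
for i,t in cm.items():
    P=np.array(pickle.load(open(f"w{i}.pkl","rb"))['pose']);R=P[:3,:3]
    print(i,np.round(P[:3,3]-t,4),"yaw",round(np.degrees(np.arctan2(R[1,0],R[0,0])),2),"pitch",round(np.degrees(np.arctan2(R[2,1],R[2,2])),2),np.round(R[2,0],4))
ts=[];fs=[];ys=[]
for i in range(12):
    imaging.snapshot("wrist");s=bot.get_state();ts.append(s['tcp_pos']);fs.append(s['wrist_force']);R=s['ee_rot'];ys.append(np.degrees(np.arctan2(R[1,1],R[0,1])))
print(np.round(np.mean(ts,0),4),np.round(np.std(ts,0),4),np.round(np.mean(fs,0),2),np.round(np.std(fs,0),2),np.mean(ys),np.std(ys))
```

```text
1 [-0.0074  0.0819  0.1404] yaw 8.62 pitch -17.67 0.0026
2 [-0.0117  0.078   0.1392] yaw 8.12 pitch -17.76 -0.005
3 [-0.0109  0.0769  0.1424] yaw 7.99 pitch -17.9 0.0017
4 [-0.0135  0.0787  0.1369] yaw 8.21 pitch -17.81 -0.0089
[ 0.5666 -0.1323  0.1696] [0.0003 0.0002 0.0004] [-0.    0.24 -5.51] [0.74 0.41 0.55] 9.512901844404892 0.01912661844923365
```

Settled readings are good to 0.4 mm. Now I'll align and close to about 8 mm in front of the head.

Call:
step_arm:
  targets:
    - [[-0.2,-0.05,-0.1,0],[0.08,-0.5,0,0],[0.08,-0.5,0,0],[0.08,-0.5,0,0],[0.02,-0.22,0,0],[0,0,0,0],[0,0,0,0],[0,0,0,0],[0,0,0,0]]

```text
time: 9.75
tcp_pos: [0.5673, -0.1765, 0.1662]
ee_rot: [[-0.165, 0.986, -0.001], [0.986, 0.165, 0.001], [0.001, -0.0, -1.0]]
wrist_force: [-0.8, -0.3, -5.3]
opening: 0.0167
```

```bash
cat > av.py <<'E'
from m import *
import sys
yw=np.radians(-80.5);X=np.array([np.cos(yw),np.sin(yw),0]);Y=np.array([-X[1],X[0],0])
ts=[];fs=[];ms=[];rs=[]
for i in range(int(sys.argv[1])):
    im=imaging.snapshot(("scene","top")[i%2]);s=bot.get_state();ts.append(s['tcp_pos']);fs.append(s['wrist_force']);ms.append(s['moment']);rs.append(s['ee_rot'])
    if len(sys.argv)>2: cv2.imwrite(f"pics/{('scene','top')[i%2]}{sys.argv[2]}.png",im)
t=np.mean(ts,0);f=np.mean(fs,0);m=np.mean(ms,0);R=np.mean(rs,0)
print('t %.2f'%s['time'],np.round(t,4),'entry d %.4f y %.4f z %.4f'%(t@X+.080,t@Y,t[2]-.0037),'F d,y,z',np.round([f@X,f@Y,f[2]],2),'M',np.round([m@X,m@Y,m[2]],3),'open',round(s['opening'],4),'yaw',round(np.degrees(np.arctan2(R[1,1],R[0,1])),2))
E
python3 av.py 6 3
python3 - <<'E'
import cv2,numpy as np
a=cv2.imread("pics/scene3.png");b=cv2.imread("pics/top3.png")
A=cv2.resize(a[115:205,120:260],None,fx=5.5,fy=5.5,interpolation=2);cv2.imwrite("pics/s3.png",A)
E
```

```text
t 10.05 [ 0.5675 -0.1764  0.1663] entry d 0.3477 y 0.5306 z 0.1626 F d,y,z [ 0.05 -0.23 -5.69] M [ 0.015 -0.261 -0.018] open 0.0165 yaw 9.5
```

View pics/s3.png

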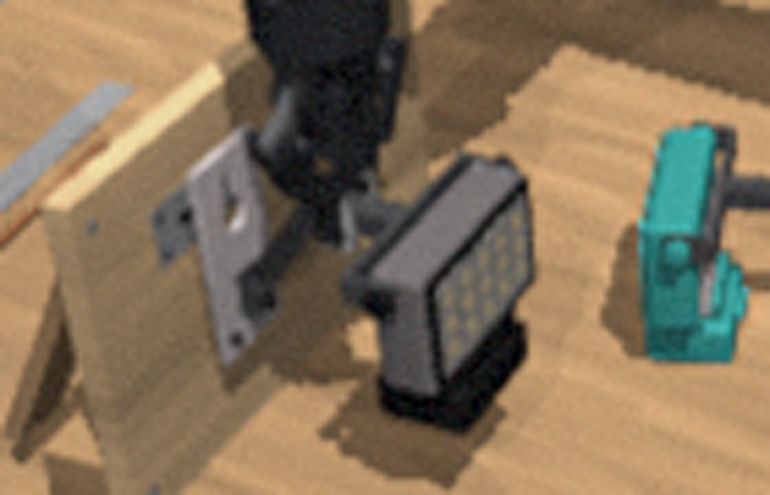

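The plate's keyhole (235,205) stands in front of the strip with the plate upright. Now I'll feel forward slowly.

Call:
step_arm:
  targets:
    - [[0.043,-0.1,0.02,0],[0.02,-0.1,0,0],[0.013,-0.08,0,0],[0.007,-0.04,0,0],[0.007,-0.04,0,0],[0,0,0,0]]

```text
time: 10.55
tcp_pos: [0.5698, -0.1862, 0.1667]
ee_rot: [[-0.164, 0.986, -0.0], [0.986, 0.164, -0.0], [-0.0, -0.0, -1.0]]
wrist_force: [-0.1, 0.1, -5.0]
opening: 0.0168
```

```bash
python3 av.py 3
```

```text
t 10.70 [ 0.5698 -0.186   0.1667] entry d 0.3575 y 0.5313 z 0.1630 F d,y,z [ 0.02 -0.58 -5.25] M [ 0.001 -0.267 -0.009] open 0.0165 yaw 9.46
```

Call:
step_arm:
  targets:
    - [[0.007,-0.04,0,0],[0.007,-0.04,0,0],[0,0,0,0]]

```text
time: 10.95
tcp_pos: [0.5703, -0.1881, 0.1668]
ee_rot: [[-0.165, 0.986, 0.0], [0.986, 0.165, -0.0], [-0.0, 0.0, -1.0]]
wrist_force: [0.2, -1.1, -5.6]
opening: 0.0169
```

```bash
python3 av.py 3
```

```text
t 11.10 [ 0.5702 -0.1879  0.1668] entry d 0.3595 y 0.5314 z 0.1631 F d,y,z [ 0.69 -0.14 -6.05] M [-0.004 -0.243  0.001] open 0.0166 yaw 9.47
```

Call:
step_arm:
  targets:
    - [[0.007,-0.04,0,0],[0.007,-0.04,0,0],[0,0,0,0],[0,0,0,0]]

```text
time: 11.43
tcp_pos: [0.5706, -0.19, 0.1668]
ee_rot: [[-0.164, 0.986, 0.0], [0.986, 0.164, -0.0], [-0.0, 0.0, -1.0]]
wrist_force: [0.3, -0.1, -6.6]
opening: 0.0168
```

```bash
python3 av.py 3
```

```text
t 11.58 [ 0.5705 -0.1899  0.1668] entry d 0.3615 y 0.5314 z 0.1631 F d,y,z [-0.35  0.06 -5.5 ] M [ 0.018 -0.226 -0.017] open 0.0167 yaw 9.47
```

No contact 5 mm beyond the head's face, so the hole is passing over the head. Continuing.

Call:
step_arm:
  targets:
    - [[0.007,-0.04,0,0],[0.007,-0.04,0,0],[0,0,0,0],[0,0,0,0]]

```text
time: 11.92
tcp_pos: [0.5709, -0.192, 0.1668]
ee_rot: [[-0.164, 0.986, 0.0], [0.986, 0.164, -0.0], [-0.0, 0.0, -1.0]]
wrist_force: [0.2, 0.4, -5.2]
opening: 0.0166
```

```bash
python3 av.py 3
```

```text
t 12.07 [ 0.5709 -0.1919  0.1668] entry d 0.3635 y 0.5314 z 0.1631 F d,y,z [ 0.27  0.22 -5.52] M [ 0.004 -0.254 -0.001] open 0.0165 yaw 9.47
```

Call:
step_arm:
  targets:
    - [[0.007,-0.04,0,0],[0.007,-0.04,0,0],[0,0,0,0],[0,0,0,0]]

```text
time: 12.4
tcp_pos: [0.5713, -0.194, 0.1668]
ee_rot: [[-0.164, 0.986, -0.0], [0.986, 0.164, 0.0], [0.0, 0.0, -1.0]]
wrist_force: [1.1, 0.1, -5.0]
opening: 0.0165
```

```bash
python3 av.py 3
```

```text
t 12.55 [ 0.5713 -0.1939  0.1668] entry d 0.3656 y 0.5314 z 0.1631 F d,y,z [ 0.69  0.3  -5.8 ] M [-0.002 -0.246  0.032] open 0.0171 yaw 9.47
```

Call:
step_arm:
  targets:
    - [[0.007,-0.04,0,0],[0,0,0,0],[0,0,0,0]]

```text
time: 12.8
tcp_pos: [0.5713, -0.1944, 0.1668]
ee_rot: [[-0.165, 0.986, -0.0], [0.986, 0.165, 0.001], [0.001, -0.0, -1.0]]
wrist_force: [-0.9, 2.2, -4.5]
opening: 0.0166
```

```bash
python3 av.py 3
```

```text
t 12.95 [ 0.5713 -0.1945  0.1668] entry d 0.3661 y 0.5313 z 0.1631 F d,y,z [-2.08  0.05 -4.32] M [-0.005  0.24   0.057] open 0.0166 yaw 9.48
```

Call:
step_arm:
  targets:
    - [[0.007,-0.04,0,0],[0,0,0,0],[0,0,0,0]]

```text
time: 13.2
tcp_pos: [0.5712, -0.1947, 0.1669]
ee_rot: [[-0.165, 0.986, -0.001], [0.986, 0.165, 0.002], [0.002, -0.0, -1.0]]
wrist_force: [-1.6, 4.8, -2.7]
opening: 0.0168
```

```bash
python3 av.py 3
```

```text
t 13.35 [ 0.5712 -0.1946  0.1668] entry d 0.3662 y 0.5312 z 0.1631 F d,y,z [-5.19 -0.22 -3.37] M [-0.015  0.644  0.109] open 0.0165 yaw 9.49
```

Contact with the board at 2–5 N. The hole got past the head without touching it. I'll ease off half a millimetre, then slide down while watching the force.

Call:
step_arm:
  targets:
    - [[-0.003,0.02,0,0],[0,0,-0.06,0],[0,0,-0.06,0],[0,0,-0.06,0],[0,0,0,0]]

```text
time: 13.77
tcp_pos: [0.5714, -0.1946, 0.1622]
ee_rot: [[-0.165, 0.986, -0.0], [0.986, 0.165, 0.001], [0.001, 0.0, -1.0]]
wrist_force: [-0.8, 4.9, -3.7]
opening: 0.0168
```

```bash
python3 av.py 3
```

```text
t 13.92 [ 0.5714 -0.1946  0.1622] entry d 0.3662 y 0.5315 z 0.1585 F d,y,z [-4.69  0.46 -3.6 ] M [0.128 0.71  0.133] open 0.0166 yaw 9.48
```

Call:
step_arm:
  targets:
    - [[0,0,-0.06,0],[0,0,-0.08,0],[0,0,-0.08,0],[0,0,-0.08,0],[0,0,0,0]]

```text
time: 14.33
tcp_pos: [0.5715, -0.1946, 0.1546]
ee_rot: [[-0.165, 0.986, 0.0], [0.986, 0.165, 0.001], [0.001, 0.0, -1.0]]
wrist_force: [-0.6, 4.5, -3.7]
opening: 0.0167
```

```bash
python3 av.py 3
```

```text
t 14.48 [ 0.5715 -0.1946  0.1546] entry d 0.3663 y 0.5316 z 0.1509 F d,y,z [-5.33  0.45 -4.17] M [0.234 0.694 0.154] open 0.0168 yaw 9.49
```

Call:
step_arm:
  targets:
    - [[0,0,-0.08,0],[0,0,-0.08,0],[0,0,-0.08,0],[0,0,-0.08,0],[0,0,0,0]]

```text
time: 14.9
tcp_pos: [0.5715, -0.1946, 0.1466]
ee_rot: [[-0.165, 0.986, -0.0], [0.986, 0.165, 0.001], [0.001, 0.0, -1.0]]
wrist_force: [-0.8, 5.0, -3.9]
opening: 0.0166
```

```bash
python3 av.py 3
```

```text
t 15.05 [ 0.5715 -0.1946  0.1466] entry d 0.3663 y 0.5316 z 0.1429 F d,y,z [-5.41  0.62 -4.36] M [0.223 0.681 0.174] open 0.0166 yaw 9.48
```

Call:
step_arm:
  targets:
    - [[0,0,-0.04,0],[0,0,-0.04,0],[0,0,-0.04,0],[0,0,0,0]]

```text
time: 15.38
tcp_pos: [0.5716, -0.1946, 0.1439]
ee_rot: [[-0.165, 0.986, 0.0], [0.986, 0.165, 0.001], [0.001, 0.0, -1.0]]
wrist_force: [-0.5, 5.1, -2.9]
opening: 0.0167
```

```bash
python3 av.py 3
```

```text
t 15.53 [ 0.5716 -0.1946  0.1439] entry d 0.3662 y 0.5317 z 0.1402 F d,y,z [-5.77  0.57 -3.22] M [0.125 0.764 0.126] open 0.0167 yaw 9.48
```

Call:
step_arm:
  targets:
    - [[0,0,-0.04,0],[0,0,0,0],[0,0,0,0]]

```text
time: 15.78
tcp_pos: [0.5717, -0.1945, 0.1436]
ee_rot: [[-0.165, 0.986, 0.001], [0.986, 0.165, 0.001], [0.001, 0.001, -1.0]]
wrist_force: [-1.7, 5.8, 1.7]
opening: 0.017
```

```bash
python3 av.py 3
```

```text
t 15.93 [ 0.5717 -0.1945  0.1436] entry d 0.3662 y 0.5317 z 0.1399 F d,y,z [-6.49 -0.4   1.39] M [-0.087  0.89   0.115] open 0.0167 yaw 9.48
```

Upward support appeared at the expected height (the vertical force rose by about 6 N over 1 mm). One more small push will confirm a firm end stop.

Call:
step_arm:
  targets:
    - [[0,0,-0.04,0],[0,0,0,0],[0,0,0,0]]

```text
time: 16.18
tcp_pos: [0.5717, -0.1944, 0.1434]
ee_rot: [[-0.165, 0.986, 0.001], [0.986, 0.165, 0.001], [0.001, 0.001, -1.0]]
wrist_force: [-2.3, 6.9, 5.5]
opening: 0.0165
```

```bash
python3 av.py 4 5
python3 - <<'E'
import cv2
a=cv2.imread("pics/scene5.png");b=cv2.imread("pics/top5.png")
cv2.imwrite("pics/s5.png",cv2.resize(a[120:210,125:245],None,fx=6.5,fy=6.5,interpolation=2))
E
```

```text
t 16.38 [ 0.5717 -0.1944  0.1434] entry d 0.3661 y 0.5318 z 0.1397 F d,y,z [-7.65 -1.61  5.3 ] M [-0.204  1.003  0.093] open 0.0167 yaw 9.48
```

View pics/s5.png

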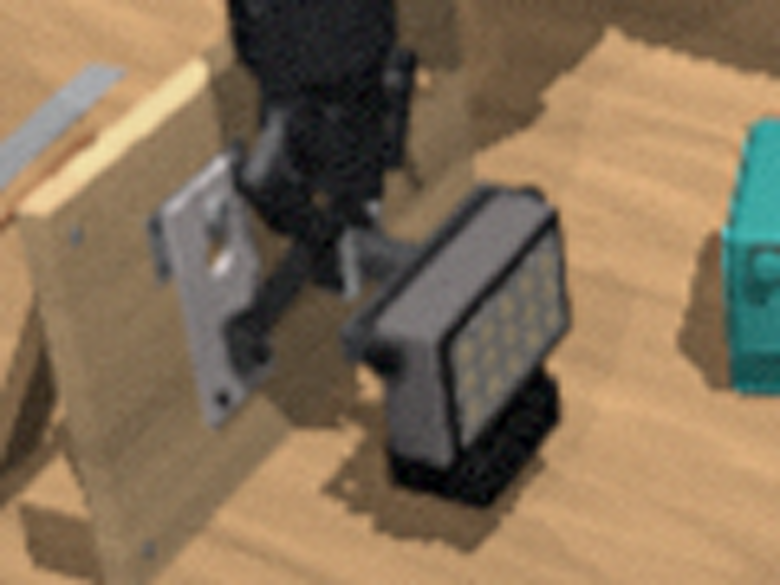

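The head (212,205) sits in front of the plate at the top of the slot, and the open hole shows below it (220,250). The lamp is home and still held, and the stop is firm. I'll ease the load and release.

Call:
step_arm:
  targets:
    - [[-0.002,0.015,0.04,0],[0,0,0,0],[0,0,0,0]]

```text
time: 16.63
tcp_pos: [0.5717, -0.1944, 0.1436]
ee_rot: [[-0.165, 0.986, 0.001], [0.986, 0.165, 0.001], [0.001, 0.001, -1.0]]
wrist_force: [-0.2, 4.9, 1.5]
opening: 0.017
```

Call:
step_arm:
  targets:
    - [[0,0,0,0],[0,0,0,0],[0,0,0,0],[0,0,0,0],[0,0,0,0],[0,0,0,0],[0,0,0,0],[0,0,0,0],[0,0,0,0]]
  jaw: 0.6

```text
time: 17.38
tcp_pos: [0.5715, -0.195, 0.1428]
ee_rot: [[-0.165, 0.986, -0.0], [0.986, 0.165, -0.0], [-0.0, -0.0, -1.0]]
wrist_force: [-0.5, 0.3, -0.2]
opening: 0.0685
```

Call:
step_arm:
  targets:
    - [[0,0,0.3,0],[0,0,0.6,0],[0,0,1,0],[0,0,1,0],[0,0,1,0],[0,0,1,0],[0,0,0.6,0],[0,0,0,0],[0,0,0,0],[0,0,0,0]]

```text
time: 18.22
tcp_pos: [0.5708, -0.1947, 0.2795]
ee_rot: [[-0.165, 0.986, -0.001], [0.986, 0.165, 0.001], [0.001, -0.001, -1.0]]
wrist_force: [-0.2, 0.6, -0.9]
opening: 0.0688
```

```bash
python3 av.py 2 6
python3 - <<'E'
import cv2
a=cv2.imread("pics/scene6.png")
cv2.imwrite("pics/s6.png",cv2.resize(a[110:210,115:250],None,fx=5.8,fy=5.8,interpolation=2))
E
```

```text
t 18.32 [ 0.5705 -0.1946  0.2787] entry d 0.3661 y 0.5306 z 0.2750 F d,y,z [ 0.35  0.28 -0.2 ] M [-0.028  0.012  0.011] open 0.0682 yaw 9.47
```

View pics/s6.png

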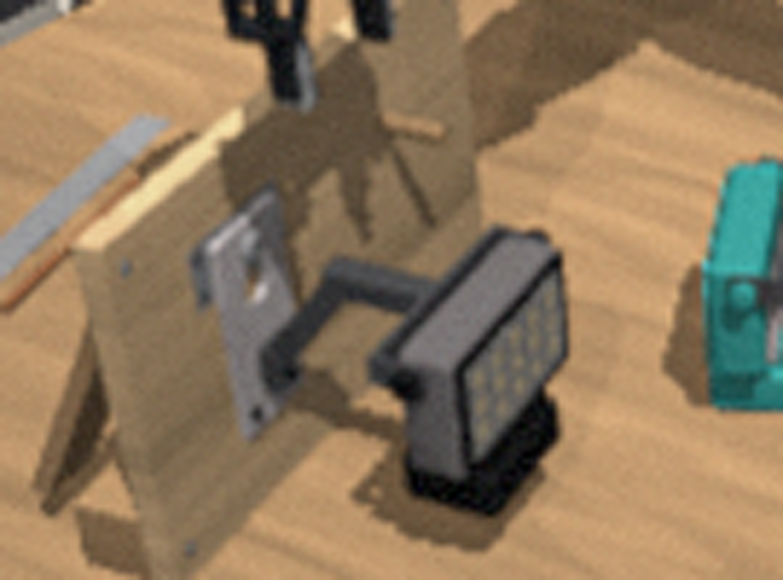

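The lamp hangs upright on the stud: head at (250,240) above the open hole (255,285), gripper clear. I'll check that it is still, then hand in.

Run:
```python
from m import *
a=cv2.imread("pics/scene6.png");[imaging.snapshot("top") for _ in range(8)]
b=imaging.snapshot("scene")
ga,gb=[cv2.cvtColor(i[140:205,145:225],6).astype(np.float32) for i in(a,b)]
print(cv2.phaseCorrelate(ga,gb),bot.get_state()['wrist_force'])
workorder.hand_in()
```

```text
((-0.04668283115429972, 0.014185117977021378), 0.9884803154402309) [ 0.01072042 -0.61443908 -1.09358772]
the job is handed in; nothing more can be done
```

The grey lamp is hanging on the stud by itself, and I handed the job in at about 19 s of the 61 s allowed.

- **Fit:** two wrist views put the stud about 2 mm to one side of the strip's middle. The round hole then went over the head without touching it, and the plate met the board at about 2–5 N.
- **Slide home:** I slid the lamp down about 23 mm, still gripped, until it stopped firmly. One more 1 mm push raised the vertical force by about 4 N but moved the lamp only 0.2 mm. I eased the load and then let go.
- **Last checks:** the last picture shows the lamp upright, with the stud's head at the top of the slot. It shifted less than 0.05 pixel over roughly half a second, and the wrist force was back near zero with the gripper clear. I saw nothing else moved in that picture, but I did not measure the bystanders.
- **What disagreed:** the end stop came about 1.6 mm higher than my camera estimate of the stud's height. The plate met the board about 1.5 mm earlier than expected. Both are within the calibration error. One wrist picture was wasted because the gripper blocked the view.

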